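# Check the specimen trolley's brake levers

## Task

Check the two trolley brake levers with the outside of your fingers, gripping nothing: press the lever of the handle on the robot's left in towards its bar until it stops, keep it there about a second, let it spring back, then do the same with the one on the right. One of them stops short of its bar and the other comes right up to it: press the flag rocker fully down at the end on the side (left or right) of the lever that reaches its bar, and move clear. Press gently, keep off the bars themselves and leave everything else on the bench where it is.

Things in the scene. Friction and masses are not known exactly. Their poses are not given: they have to be found in the camera images.
- handle_1: one of two alike trolley push handles bolted to the bench (base 90 x 170 mm, all below 110 mm), one at the robot's left (y > 0), one at its right; which is which varies. Origin: centre of the base's underside. Its x points from the lever side to the bar side (roughly away from the robot, within 0.3 rad), its y along the bar. One handle's lever stops at 0.20 rad, the other's at 0.46 rad.
- bar_1: the round bar of handle_1, 31 mm across its rubber grip, 165 mm long, level along the handle's y. Origin on its axis, 90 mm above the bench, straight above the handle's origin.
- lever_1 (a joint): angle of handle_1's lever, pinned upright at (-38, 78, 90) mm in the handle's frame. 0 = sprung out to rest, leaning 0.35 rad away from the bar; grows as pressed along the handle's +x. About 2.5 N at the press point starts it, 4 to 7 N near the hard stop: at 0.20 rad (about 30 mm short of the bar) on one handle, 0.46 rad (touching the bar) on the other. Springs back.
- lever_1_press (a point): where to press handle_1's lever, a level dark steel blade 140 x 10 mm, 20 mm tall, on the robot's side of the bar, free end to the handle's -y. On its outer face, 90 mm above the bench (mid height), 105 mm from the pin. Moves with the lever: 21 mm to the stop at 0.20 rad, 47 mm to that at 0.46 rad.
- handle_2: one of two alike trolley push handles bolted to the bench (base 90 x 170 mm, all below 110 mm), one at the robot's left (y > 0), one at its right; which is which varies. Origin: centre of the base's underside. Its x points from the lever side to the bar side (roughly away from the robot, within 0.3 rad), its y along the bar. One handle's lever stops at 0.20 rad, the other's at 0.46 rad.
- bar_2: the round bar of handle_2, 31 mm across its rubber grip, 165 mm long, level along the handle's y. Origin on its axis, 90 mm above the bench, straight above the handle's origin.
- lever_2 (a joint): angle of handle_2's lever, pinned upright at (-38, 78, 90) mm in the handle's frame. 0 = sprung out to rest, leaning 0.35 rad away from the bar; grows as pressed along the handle's +x. About 2.5 N at the press point starts it, 4 to 7 N near the hard stop: at 0.20 rad (about 30 mm short of the bar) on one handle, 0.46 rad (touching the bar) on the other. Springs back.
- lever_2_press (a point): where to press handle_2's lever, a level dark steel blade 140 x 10 mm, 20 mm tall, on the robot's side of the bar, free end to the handle's -y. On its outer face, 90 mm above the bench (mid height), 105 mm from the pin. Moves with the lever: 21 mm to the stop at 0.20 rad, 47 mm to that at 0.46 rad.
- rocker_box: grey housing of the two-way flag rocker, 85 x 150 x 30 mm plus two small cheeks up to 58 mm, fixed on the bench between and in front of the handles. Origin: centre of its underside; its y runs along the rocker towards the left end.
- rocker (a joint): tilt of the white rocker plate (62 x 130 mm, 10 mm thick, top 58 mm above the bench when level). Positive: its left (+y) end is down; negative: its right end is down. Stops at +-0.22 rad; starts near level. Stiff: about 3.5 N pressed straight down on a ribbed end moves it, and it stays where it is left. The ribbed ends go down about 10 mm.
- rocker_left (a point): middle of the ribbed area on top of the rocker's left (+y) end, 45 mm from its axis
- rocker_right (a point): middle of the ribbed area on top of the rocker's right (-y) end, 45 mm from its axis
- tip_box_1: pipette-tip box, 75 x 115 x 50 tall, clear base, black top (mm), loose bystander; origin at the centre of its underside
- tip_box_2: pipette-tip box, 75 x 115 x 50 tall, clear base, grey top (mm), loose bystander; origin at the centre of its underside
- pot: lidded specimen pot, 60 diameter, 70 tall (mm), loose bystander; origin at the centre of its underside
- reagent_bottle: bottle, 60 diameter, 140 tall (mm), loose bystander; origin at the centre of its underside
- tube_rack: white rack of capped tubes, 70 x 140 x 71 tall (mm), loose bystander; origin at the centre of its underside
- wrench: steel wrench lying flat, 150 long (mm), loose bystander; origin at the centre of its underside, lying along its own x
- dish: closed clear dish, 86 diameter, 15 tall (mm), loose bystander; origin at the centre of its underside

How it is judged:
By the outcome, as a careful person would: the job done as asked, in the order asked, and still so for the second after the job is handed in, with the robot touching nothing.
It also fails if it takes over 64 s, if anything falls off the work surface, if the arm or the gripper's body presses on something with over 40 N, if the wrist force passes 120 N, or if a joint passes its speed limit or range.

## Robot

A 6-joint arm with a two-finger parallel gripper is mounted at the origin on the work surface. World frame = base frame: x ahead of the robot, y to its left, z up, the work surface at z = 0. Lengths are in m, angles in rad, forces in N, time in s.
With the tool pointing down it reaches from about 0.35 to 0.85 m from the base axis. Payload 8.1 kg.
Tool frame: the origin (TCP) lies midway between the tips of the shut fingers; the grasp point (between the pads) lies robot.grasp_offset behind it (robot.grasp_offset is the distance from the TCP to the grasp point, in m); z points along the fingers, y is the direction in which the jaws open and shut (so a half turn about z gives the same grasp; the last joint's range is limited). The gripper opens to 93 mm and grips with 3 to 60 N. Pads are 15 mm wide; open, the fingers measure 128 mm over their backs; the gripper's body (75 mm by 188 mm) begins 65 mm behind the grasp point.
Start: joints at [-1.264, 0.13, 1.488, -0, 1.523, -0.085], TCP at [0.229, -0.555, 0.219] pointing down, gripper open.
Joint ranges: [-2.96, 2.96], [-0.89, 2.26], [0.02, 2.5], [-1.34, 4.48], [0, 2.73], [-2.66, 2.66]. Speed limits (rad/s): [2.39, 2.39, 2.79, 3.14, 3.14, 3.14].

## Interface

Orientations are given as a rotation vector (axis times angle).
In Python, from plant import robot gives the robot as it stands.
- The arm moves only by the shell command python3 -m handwheel 'ROWS' [OPENING] [FORCE]. ROWS is text: rows parted by semicolons, each of 6 numbers parted by spaces: the shift along the world's x, y, z each as a share of 0.3 m, from -1 to 1, then the turn, a rotation vector about the world's x, y, z each as a share of 45 degrees, from -1 to 1. A call has 1 to 5 rows; each row is the pose to reach, as a shift and turn from the pose commanded when the call began; what a row does not reach only later rows make up. A row lasts 1/10 s, in which the tool goes at most 50 mm and 8.59 degrees, less where a joint would pass 70% of its speed; a pose out of reach is approached as far as the arm can. A call with a number of a shift or a turn outside -1 to 1 is refused whole. A call with a gripper value outside its range is refused whole. OPENING is the closure, from -1 (fully open) to 1 (shut), set as the call begins (- or left out, the last holds). The fingers move at their own pace and stop on an object; FORCE is the grip in N (left out, the last holds). Time passes only in rows, so rows that repeat a pose let the fingers close. It gives the time, the measured TCP pose, the force and the opening at its end, in the units of the state.
- robot.read_state(): the state, without advancing time (a new reading comes with each control period).
- robot.read_camera(name): name is "scene" or "top"; returns (picture, depth): 480x640x3 uint8, red, green, blue; 480x640 float32, m along the optical axis (not along the pixel's ray), 0 where there is no reading.
- robot.camera_model(name): a dict with "camera_matrix" (3x3 intrinsics, pixels), "pose" (4x4, takes a point from camera to world coordinates). Camera axes: x right, y down, z forward; pixel columns grow to the right and rows downward; lengths in m; the calibration is good to about 2 mm. A picture is of the moment at which its call begins. camera_model takes no time and is no camera call.
- robot.close_job(): hands the job in, once; it reports no verdict.
Trained networks look in the newest picture that a camera, given by its name, has taken for a name from the list of things; names that differ only in an ending like _2 or _b are one class to them, and where a whole thing is asked for, a point or a joint stands for the part that bears it (a point fixed in the world has none). Each returns a list of dicts, best first, with "conf" (0 to 1); they miss things now and then, are a little off and sometimes report something else, mostly with a low value. They report only what shows in the picture. A call takes as long as a camera call.
- robot.look_for(camera, query): "rect" ([centre column, centre row, width, height] in pixels, round what is visible of it).
- robot.silhouettes(camera, query): "pixels" (480x640 bool, what is visible of it) and "rect" ([centre column, centre row, width, height] in pixels, round what is visible of it).
- robot.tip_of(camera, query): "at" ([row, column] in pixels: a listed point, or the origin of a listed thing).
The state is a dict: "t": time; "q": joint angles; "dq": joint speeds; "joint_torque": joint torques, N m; "tool_pos": TCP position; "orientation": TCP orientation; "force": force on the tool from outside, world axes, zero at the start; "wrist_torque": the same for the moment, N m; "opening": finger opening in m.
Only numpy, scipy, OpenCV 4.12 (cv2) and the standard library are available. Lean on these libraries where they do the work, as an engineer would, in place of code of your own. Each camera call takes 0.05 s, during which the arm holds its last target.

## Working session

There is one attempt and no reset: what is moved stays moved. The work goes in short steps, Python scripts to look and compute and a shell command to move; the robot and the scene stay as the last step left them, time stands still between calls to the robot, and variables do not carry over. Pictures are saved under pics/ and viewed, and the job is handed in when it is done.

```bash
ls; mkdir -p pics; cat > h.py <<'E'
import numpy as np,cv2
from plant import robot
def snap(n,f):
    p,d=robot.read_camera(n); cv2.imwrite('pics/'+f,p[:,:,::-1]); return p,d
def w(n,r,c,z=None,d=None):
    m=robot.camera_model(n);K=np.array(m['camera_matrix']);T=np.array(m['pose'])
    ray=np.linalg.inv(K)@[c,r,1]
    if z is not None:
        rw=T[:3,:3]@ray; s=(z-T[2,3])/rw[2]; return T[:3,3]+s*rw
    return T[:3,:3]@(ray*d)+T[:3,3]
E
python3 - <<'E'
from h import *
np.set_printoptions(precision=4,suppress=True)
for n in('top','scene'):
    p,d=snap(n,n+'0.png'); print(n,robot.camera_model(n)['pose'])
    np.save(n+'0.npy',d)
for q in('lever_1_press','bar_1','handle_1','rocker_left','rocker_right','rocker_box'):
    for n,z in(('top',0),('scene',0)):
        for o in robot.tip_of(n,q)[:4]:
            zz={'l':.09,'b':.09,'h':0}.get(q[0],.058)
            if q=='rocker_box':zz=0
            r,c=o['at'];print(q,n,round(o['conf'],2),r,c,w(n,r,c,zz))
print(robot.read_state(),robot.grasp_offset)
E
```

```text
pics
top [[-0.0111 -0.9959  0.0901  0.5049]
 [-0.9999  0.0102 -0.0103  0.0121]
 [ 0.0093 -0.0902 -0.9959  1.0461]
 [ 0.      0.      0.      1.    ]]
scene [[-0.7895  0.3196 -0.5239  1.0788]
 [ 0.6133  0.4421 -0.6545  0.6929]
 [ 0.0224 -0.8381 -0.5451  0.6336]
 [ 0.      0.      0.      1.    ]]
lever_1_press top 0.68 258.8 204.6 [0.5488 0.232  0.09  ]
lever_1_press scene 0.96 279.9 396.3 [0.5391 0.2272 0.09  ]
lever_1_press scene 0.3 196.5 240.5 [ 0.6137 -0.2369  0.09  ]
bar_1 top 0.89 227.4 188.1 [0.6158 0.2676 0.09  ]
bar_1 top 0.75 226.7 422.0 [ 0.6123 -0.2294  0.09  ]
bar_1 top 0.48 167.8 284.8 [0.7426 0.062  0.09  ]
bar_1 scene 0.88 305.5 383.0 [0.6097 0.2654 0.09  ]
bar_1 scene 0.8 195.6 240.3 [ 0.6118 -0.2413  0.09  ]
bar_1 scene 0.66 228.8 240.5 [ 0.6868 -0.1045  0.09  ]
handle_1 top 0.83 233.7 195.5 [0.6113 0.2743 0.    ]
handle_1 top 0.57 230.3 414.9 [ 0.6141 -0.2352  0.    ]
handle_1 top 0.37 211.5 287.1 [0.6612 0.0619 0.    ]
handle_1 scene 0.94 346.2 375.1 [0.622  0.2685 0.    ]
handle_1 scene 0.9 226.5 245.9 [ 0.6053 -0.2384  0.    ]
rocker_left top 0.86 288.9 278.3 [0
[... 255 characters left out ...]
]
rocker_right top 0.21 227.2 191.1 [0.6198 0.2696 0.058 ]
rocker_right scene 0.91 230.3 339.3 [ 0.4821 -0.0125  0.058 ]
rocker_box top 0.62 288.1 302.3 [0.4833 0.0281 0.    ]
rocker_box scene 0.89 257.8 350.5 [ 0.4772  0.0264 -0.    ]
{'t': 0.7, 'q': array([-1.2644,  0.1304,  1.4881, -0.    ,  1.523 , -0.0854]), 'dq': array([ 0.0006,  0.0017, -0.0004,  0.001 ,  0.0016, -0.0017]), 'joint_torque': array([ -0.004 , -55.9586, -49.195 ,   0.0766,   0.0222,   0.    ]), 'tool_pos': array([ 0.2291, -0.5546,  0.2187]), 'orientation': array([ 3.0814,  0.6115, -0.    ]), 'force': array([0.4906, 0.3027, 0.3516]), 'wrist_torque': array([-0.0334, -0.0669,  0.0456]), 'opening': 0.09262363487836431} 0.0188
```

View pics/top0.png

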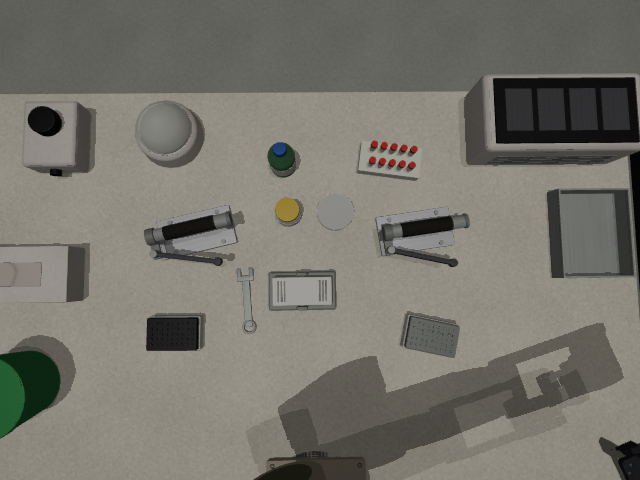

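View pics/scene0.png

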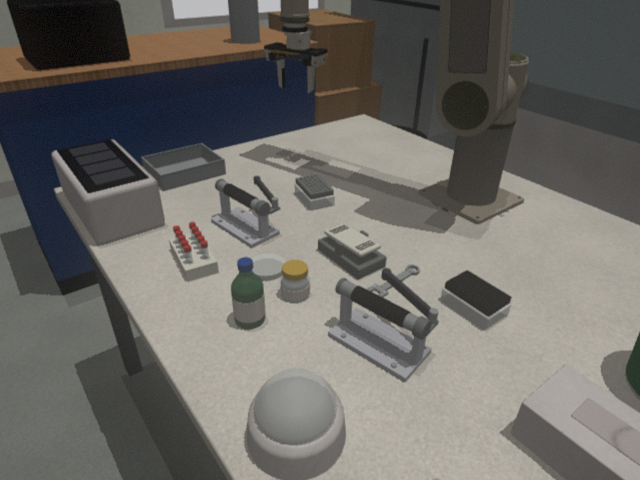

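The top view shows the left bar from (152,236) to (230,218), with its lever from (154,254) to (218,262). The right bar runs from (387,234) to (464,221), with its lever from (391,250) to (453,263). The rocker is centred near (302,290). The scene view agrees. Next I'll measure the handle frames.

```bash
python3 - <<'E'
from h import *
np.set_printoptions(precision=4,suppress=True)
im=None
for q in('bar_1','lever_1'):
  for n in('top','scene'):
    for o in robot.silhouettes(n,q)[:3]:
        m=o['pixels']; rr,cc=np.nonzero(m)
        z=.1055 if q[0]=='b' else .1
        d=np.load(n+'0.npy')
        dd=d[rr,cc]
        P=np.array([w(n,r,c,d=x) for r,c,x in zip(rr,cc,dd) if x>0])
        P=P[(P[:,2]>.07)&(P[:,2]<.12)]
        if len(P)<20: continue
        if q[0]=='b' : pass
        rect=cv2.minAreaRect(P[:,:2].astype(np.float32)*1000)
        v=cv2.fitLine(P[:,:2].astype(np.float32),cv2.DIST_HUBER,0,.001,.001).ravel()
        a=np.arctan2(v[1],v[0]); a=(a+np.pi/2 if a<0 else a-np.pi/2)
        print(q,n,round(o['conf'],2),o['rect'],rect,'zmed,max',np.median(P[:,2]),P[:,2].max(),'yaw',round(a,3),v)
# manual points
print('manual top')
for nm,r,c,z in [('Lpin',252,154,.1),('Ltip',262,218,.1),('Rpin',249,391,.1),('Rtip',263,453,.1),('Lbar1',235,152,.105),('Lbar2',217,230,.105),('Rbar1',234,387,.105),('Rbar2',220,464,.105)]:
    print(nm,w('top',r,c,z))
E
python3 - <<'E'
import cv2
a=cv2.imread('pics/top0.png')
b=cv2.hconcat([cv2.resize(a[195:275,135:245],None,fx=3.5,fy=3.5,interpolation=2),cv2.resize(a[195:275,370:480],None,fx=3.5,fy=3.5,interpolation=2)])
cv2.imwrite('pics/crop0.png',b)
E
```

```text
bar_1 top 0.97 [431.1, 225.8, 77.6, 22.7] ((613.9956665039062, -244.54074096679688), (30.981033325195312, 163.86370849609375), 8.275320053100586) zmed,max 0.10304012827164855 0.11011409132353944 yaw 0.139 [ 0.1382 -0.9904  0.6128 -0.2448]
bar_1 top 0.71 [192.7, 229.0, 78.4, 29.8] ((617.7321166992188, 257.0393371582031), (30.985565185546875, 163.22409057617188), 12.72193431854248) zmed,max 0.10325236478538508 0.11056300251286166 yaw 0.23 [ 0.2278 -0.9737  0.6158  0.2561]
bar_1 scene 0.96 [378.6, 302.6, 80.6, 53.0] ((619.7353515625, 256.2139892578125), (28.2752628326416, 160.89013671875), 12.444364547729492) zmed,max 0.10173176337671325 0.10841814996121846 yaw 0.222 [ 0.2198 -0.9755  0.6214  0.2819]
bar_1 scene 0.6 [236.2, 189.7, 46.6, 27.3] ((614.31494140625, -243.88702392578125), (29.74058723449707, 164.156005859375), 7.70073127746582) zmed,max 0.10197547353450254 0.10890500829434102 yaw 0.137 [ 0.1369 -0.9906  0.6222 -0.2376]
lever_1 top 0.96 [419.5, 255.3, 74.7, 16.0] ((549.617431640625, -225.01962280273438), (149.33731079101562, 16.058761596679688), 77.31269836425781) zmed,max 0.0
[... 345 characters left out ...]
.8, 59.9, 54.7] ((552.6400146484375, 271.0710754394531), (147.25363159179688, 15.684536933898926), 82.96174621582031) zmed,max 0.09744510789278515 0.10505136409138838 yaw -0.125 [0.1246 0.9922 0.5567 0.2811]
lever_1 scene 0.71 [268.8, 191.4, 26.1, 29.3] ((548.4763793945312, -226.75363159179688), (152.64768981933594, 17.014272689819336), 78.3746566772461) zmed,max 0.0983243044265813 0.10565449080149825 yaw -0.199 [ 0.1977  0.9803  0.5573 -0.2034]
manual top
Lpin [0.5637 0.3351 0.1   ]
Ltip [0.5414 0.2017 0.1   ]
Rpin [ 0.5648 -0.1601  0.1   ]
Rtip [ 0.5341 -0.2894  0.1   ]
Lbar1 [0.5989 0.3383 0.105 ]
Lbar2 [0.635  0.1764 0.105 ]
Rbar1 [ 0.596  -0.1517  0.105 ]
Rbar2 [ 0.6239 -0.3145  0.105 ]
```

View pics/crop0.png

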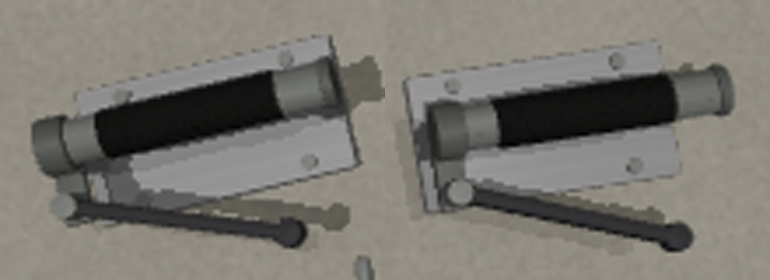

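```bash
python3 -m handwheel '0.2275 0.638 0 0 0 0.446;0.2275 0.638 0 0 0 0.446;0.2275 0.638 0 0 0 0.446;0.2275 0.638 0 0 0 0.446;0.2275 0.638 0 0 0 0.446' 1 10
```

```text
t: 1.4
tool_pos: [0.299, -0.3589, 0.2186]
orientation: [-2.925, -1.144, -0.002]
force: [0.9, -0.7, -0.7]
opening: 0.0574
```

```bash
python3 -m handwheel '0.2275 0.638 0 0 0 0.446;0.2275 0.638 0 0 0 0.446;0.2275 0.638 0 0 0 0.446;0.2275 0.638 0 0 0 0.446;0.2275 0.638 0 0 0 0.446'
```

```text
t: 1.9
tool_pos: [0.3673, -0.1675, 0.2191]
orientation: [2.68, 1.64, 0.003]
force: [0.6, -0.7, 0.2]
opening: 0.0181
```

```bash
python3 -m handwheel '0.2275 0.638 0 0 0 0.446;0.2275 0.638 0 0 0 0.446;0.2275 0.638 0 0 0 0.446;0.2275 0.638 0 0 0 0.446;0.2275 0.638 0 0 0 0.446'
```

```text
t: 2.4
tool_pos: [0.4351, 0.0237, 0.2188]
orientation: [-2.353, -2.081, -0.002]
force: [-0.4, -0.9, 0.6]
opening: 0.0006
```

```bash
python3 -m handwheel '0.2275 0.638 0 0 0 0.446;0.2275 0.638 0 0 0 0.446;0.2275 0.638 0 0 0 0.446;0.2275 0.638 0 0 0 0.446;0.2275 0.638 0 0 0 0.446'; python3 - <<'E'
from h import *
snap('top','top1.png');snap('scene','scene1.png')
s=robot.read_state();print(s)
from scipy.spatial.transform import Rotation as R
print(R.from_rotvec(s['orientation']).as_matrix())
E
```

```text
t: 2.9
tool_pos: [0.5033, 0.2141, 0.2174]
orientation: [-1.957, -2.456, 0.001]
force: [0.6, -0.9, 1.0]
opening: 0.0004
{'t': 3.0, 'q': array([ 3.03309202e-01, -1.62662039e-02,  1.64187368e+00, -7.49641420e-04,
        1.51749677e+00,  8.01142216e-02]), 'dq': array([-0.03412561, -0.04166573,  0.03244815, -0.0069723 ,  0.00745829,
       -0.00769094]), 'joint_torque': array([  1.76442493, -47.21616268, -49.89244938,   0.37670329,
        -0.18409991,   0.25987859]), 'tool_pos': array([0.50264328, 0.210663  , 0.21786991]), 'orientation': array([-1.96003897, -2.45487883,  0.0026257 ]), 'force': array([-0.20732236, -0.6225717 ,  0.39219871]), 'wrist_torque': array([-0.02239963, -0.08361707,  0.0100648 ]), 'opening': 0.0004129431141438319}
[[-2.21386503e-01  9.75185383e-01 -1.21899918e-03]
 [ 9.75185759e-01  2.21385131e-01 -1.16588629e-03]
 [-8.67086969e-04 -1.44686213e-03 -9.99998577e-01]]
```

View pics/scene1.png

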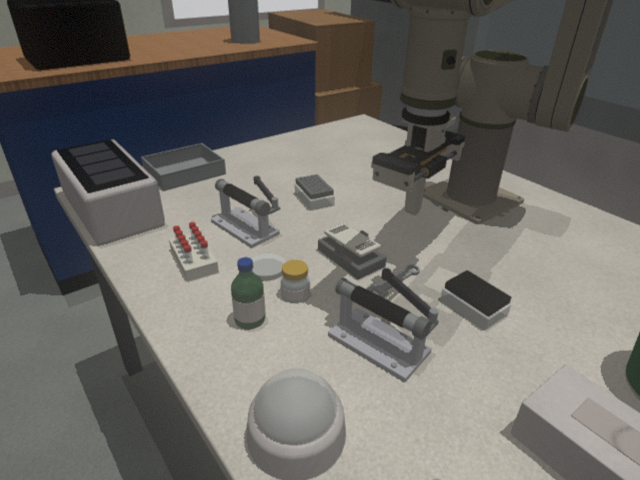

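The gripper is shut and aligned with the left handle, on the robot's side of the lever. Next I lower it to blade height.

```bash
python3 -m handwheel '0 0 -0.15 0 0 0;0 0 -0.30 0 0 0;0 0 -0.45 0 0 0;0 0 -0.46 0 0 0;0 0 -0.46 0 0 0'; python3 - <<'E'
from h import *
snap('top','top2.png');snap('scene','scene2.png')
E
```

```text
t: 3.5
tool_pos: [0.5017, 0.2092, 0.0806]
orientation: [-1.963, -2.451, 0.003]
force: [0.3, 0.0, -0.0]
opening: 0.0009
```

View pics/scene2.png

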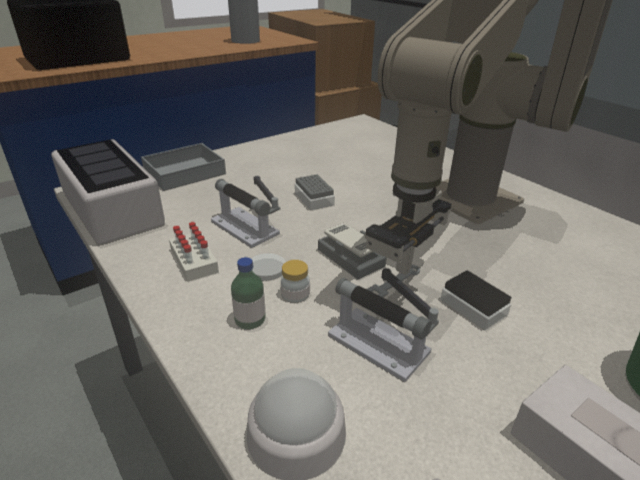

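View pics/top2.png

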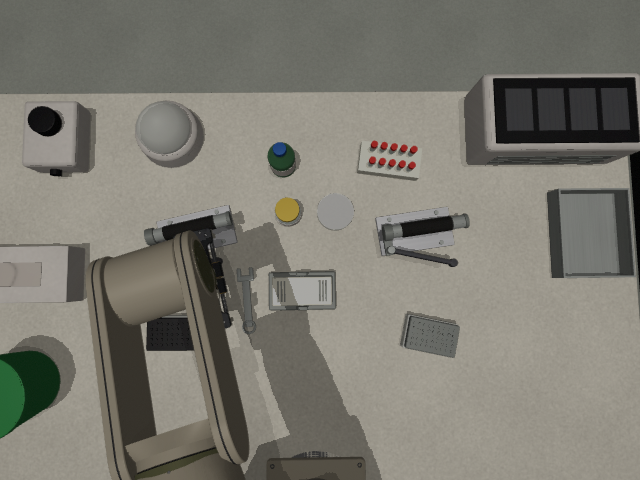

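```bash
python3 -m handwheel '0.03 0.007 0 0 0 0;0.065 0.0145 0 0 0 0;0.072 0.016 0 0 0 0;0.072 0.016 0 0 0 0'
```

```text
t: 4.0
tool_pos: [0.5246, 0.2163, 0.0813]
orientation: [1.961, 2.454, 0.001]
force: [-2.4, 0.9, 1.9]
opening: 0.0005
```

```bash
python3 -m handwheel '0.0065 0.0015 0 0 0 0;0.013 0.003 0 0 0 0;0.0195 0.0045 0 0 0 0;0.026 0.006 0 0 0 0;0.026 0.006 0 0 0 0'
```

```text
t: 4.5
tool_pos: [0.5314, 0.2175, 0.0803]
orientation: [-1.961, -2.454, 0.001]
force: [-2.8, -1.8, -0.9]
opening: 0.0009
```

```bash
python3 -m handwheel '0.0065 0 0 0 0 0;0.013 0 0 0 0 0;0.02 0 0 0 0 0;0.0267 0 0 0 0 0;0.0267 0 0 0 0 0'; python3 - <<'E'
from h import *
snap('scene','scene3.png'); print(robot.read_state()['force'])
E
```

```text
t: 5.0
tool_pos: [0.5397, 0.2176, 0.0805]
orientation: [-1.962, -2.454, 0.0]
force: [-2.5, -1.7, -1.1]
opening: 0.0006
[-3.34243124 -1.49278859 -1.16593954]
```

View pics/scene3.png

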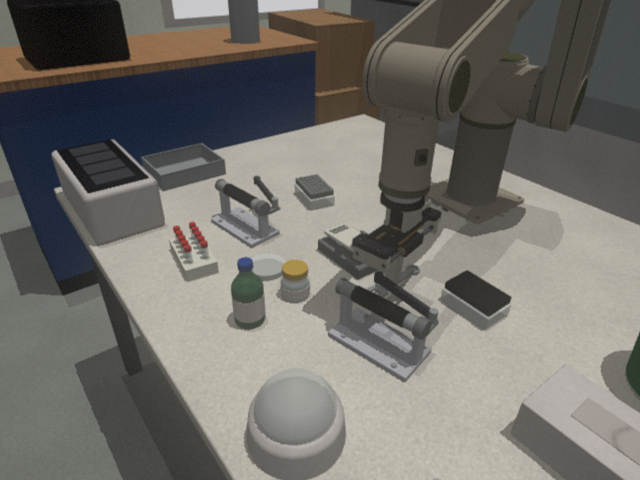

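```bash
python3 -m handwheel '0.0067 0 0 0 0 0;0.0133 0 0 0 0 0;0.0133 0 0 0 0 0'
```

```text
t: 5.35
tool_pos: [0.5437, 0.2177, 0.0806]
orientation: [-1.962, -2.454, -0.0]
force: [-3.3, -1.0, -1.1]
opening: 0.0005
```

```bash
python3 -m handwheel '0.0067 0 0 0 0 0;0.0133 0 0 0 0 0;0.0133 0 0 0 0 0'
```

```text
t: 5.65
tool_pos: [0.5472, 0.2177, 0.0805]
orientation: [-1.961, -2.453, 0.001]
force: [-4.9, -1.0, 0.1]
opening: 0.0003
```

```bash
python3 -m handwheel '0.0067 0 0 0 0 0;0.0133 0 0 0 0 0;0.0133 0 0 0 0 0'
```

```text
t: 5.95
tool_pos: [0.5484, 0.2177, 0.0802]
orientation: [-1.958, -2.45, 0.008]
force: [-20.1, -3.4, 9.2]
opening: 0.0006
```

The lever hit its hard stop at about 21 mm, so the left one looks short. I'll ease the force and hold it there.

```bash
python3 -m handwheel '-0.007 0 0 0 0 0;-0.007 0 0 0 0 0;-0.007 0 0 0 0 0;-0.007 0 0 0 0 0;-0.007 0 0 0 0 0';python3 - <<'E'
from h import *
snap('scene','scene4.png'); snap('top','top4.png');print(robot.read_state()['force'],robot.read_state()['tool_pos'])
import cv2
a=cv2.imread('pics/scene4.png'); cv2.imwrite('pics/c4.png',cv2.resize(a[220:400,300:480],None,fx=3.3,fy=3.3))
E
```

```text
t: 6.45
tool_pos: [0.5478, 0.2177, 0.0803]
orientation: [-1.96, -2.452, 0.004]
force: [-11.5, -1.9, 4.7]
opening: 0.0005
[-11.19773189  -2.07870691   4.17066271] [0.54779744 0.21767176 0.08034911]
```

View pics/c4.png

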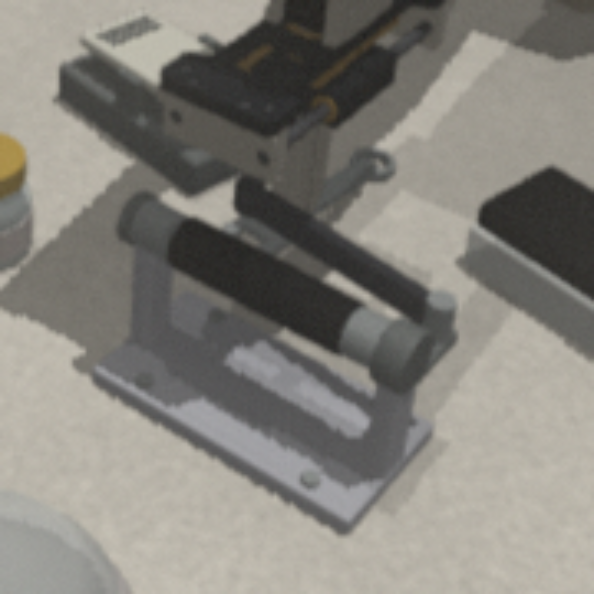

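The crop shows the fingers pressing the left blade's outer face near its free end, with a clear gap between the blade and the bar. I'll hold a little longer and then release.

```bash
python3 -m handwheel '0 0 0 0 0 0;0 0 0 0 0 0;0 0 0 0 0 0;0 0 0 0 0 0;0 0 0 0 0 0'; python3 -m handwheel '-0.03 0 0 0 0 0;-0.07 0 0 0 0 0;-0.11 0 0 0 0 0;-0.15 0 0 0 0 0;-0.16 0 0 0 0 0'; python3 - <<'E'
from h import *
snap('scene','scene5.png'); print(robot.read_state()['force'],robot.read_state()['tool_pos'])
import cv2
a=cv2.imread('pics/scene5.png'); cv2.imwrite('pics/c5.png',cv2.resize(a[220:400,300:480],None,fx=3.3,fy=3.3))
E
```

```text
t: 7.05
tool_pos: [0.5478, 0.2177, 0.0803]
orientation: [-1.96, -2.452, 0.004]
force: [-12.1, -2.5, 4.4]
opening: 0.0006
t: 7.55
tool_pos: [0.5016, 0.2182, 0.0814]
orientation: [1.96, 2.454, 0.003]
force: [0.2, 0.3, -0.1]
opening: 0.0001
[0.06972891 1.1774126  0.25801644] [0.50163114 0.21820376 0.0813883 ]
```

View pics/c5.png

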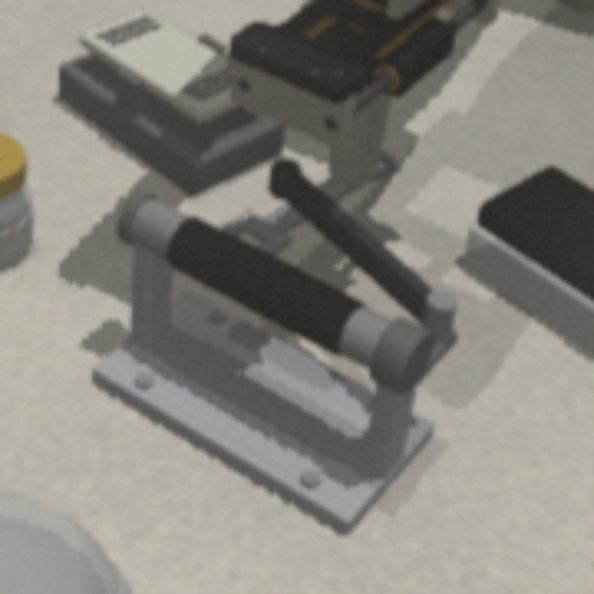

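The left lever has sprung back out. Now I lift, cross to the right handle and lower again.

```bash
python3 -m handwheel '0 0 0.15 0 0 0;0 0 0.3 0 0 0;0 -0.1 0.43 0 0 0;-0.005 -0.26 0.43 0 0 -0.02;-0.01 -0.42 0.43 0 0 -0.03'; python3 -m handwheel '0 -0.16 0 0 0 -0.02;-0.01 -0.33 0 0 0 -0.04;-0.01 -0.5 0 0 0 -0.06;-0.01 -0.66 0 0 0 -0.074;-0.01 -0.82 0 0 0 -0.074'; python3 -m handwheel '-0.008 -0.16 0 0 0 0;-0.008 -0.32 0 0 0 0;-0.008 -0.429 0 0 0 0;-0.008 -0.429 0 0 0 0;-0.008 -0.429 0 0 0 0'
```

```text
t: 8.1
tool_pos: [0.5006, 0.0909, 0.2127]
orientation: [1.986, 2.428, 0.007]
force: [0.2, -0.9, -0.3]
opening: 0.0003
t: 8.6
tool_pos: [0.496, -0.1571, 0.2106]
orientation: [2.059, 2.369, 0.001]
force: [0.6, 0.4, 0.8]
opening: 0.001
t: 9.1
tool_pos: [0.4933, -0.284, 0.2098]
orientation: [2.062, 2.369, 0.001]
force: [0.1, 0.1, -0.7]
opening: 0.0004
```

```bash
python3 -m handwheel '0 0 -0.15 0 0 0;0 0 -0.30 0 0 0;0 0 -0.42 0 0 0;0 0 -0.435 0 0 0;0 0 -0.435 0 0 0'; python3 - <<'E'
from h import *
snap('scene','scene6.png'); s=robot.read_state()
from scipy.spatial.transform import Rotation as R
M=R.from_rotvec(s['orientation']).as_matrix(); print(s['tool_pos'],s['force'],M[:,1],s['q'])
E
```

```text
t: 9.6
tool_pos: [0.4929, -0.2817, 0.0789]
orientation: [-2.057, -2.372, -0.0]
force: [0.7, -0.6, 1.4]
opening: 0.0005
[ 0.49411742 -0.28276774  0.08084993] [ 0.09698494 -0.52890365  0.44046818] [0.98999568 0.14109148 0.0013207 ] [-6.09931189e-01  1.54520583e-01  1.72040565e+00  1.52128254e-04
  1.26499446e+00 -7.51540140e-01]
```

View pics/scene6.png

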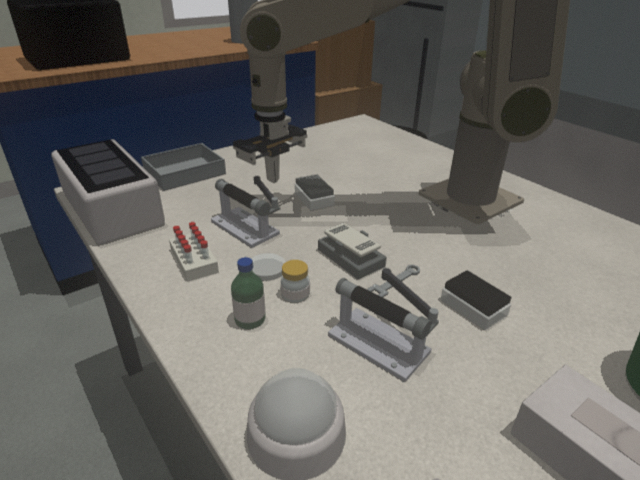

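The fingers sit in front of the right lever, so I'll advance in small steps.

```bash
python3 -m handwheel '0.03 0 0 0 0 0;0.06 0 0 0 0 0;0.08 0 0 0 0 0;0.09 0 0 0 0 0'; python3 -m handwheel '0.01 0 0 0 0 0;0.02 0 0 0 0 0;0.03 0 0 0 0 0;0.04 -0.002 0 0 0 0;0.04 -0.002 0 0 0 0'
```

```text
t: 10.05
tool_pos: [0.5211, -0.2833, 0.0801]
orientation: [2.059, 2.371, 0.0]
force: [-2.6, 0.8, 2.4]
opening: 0.0005
t: 10.55
tool_pos: [0.5321, -0.2834, 0.0789]
orientation: [-2.06, -2.371, -0.0]
force: [-3.0, 1.3, 0.7]
opening: 0.0002
```

```bash
 python3 -m handwheel '0.0067 0 0 0 0 0;0.0133 0 0 0 0 0;0.0133 0 0 0 0 0'
```

```text
t: 10.85
tool_pos: [0.536, -0.2836, 0.079]
orientation: [-2.06, -2.372, 0.0]
force: [-2.0, 0.9, -0.6]
opening: 0.0006
```

```bash
 python3 -m handwheel '0.0067 0 0 0 0 0;0.0133 0 0 0 0 0;0.0133 0 0 0 0 0'
```

```text
t: 11.15
tool_pos: [0.5402, -0.2837, 0.0791]
orientation: [2.06, 2.372, -0.0]
force: [-4.0, 0.4, -1.6]
opening: 0.0006
```

```bash
 python3 -m handwheel '0.0067 0 0 0 0 0;0.0133 0 0 0 0 0;0.0133 0 0 0 0 0'
```

```text
t: 11.45
tool_pos: [0.5442, -0.2836, 0.0791]
orientation: [-2.06, -2.372, -0.0]
force: [-3.4, -0.1, -0.4]
opening: 0.0006
```

```bash
 python3 -m handwheel '0.0083 0 0 0 0 0;0.0167 0 0 0 0 0;0.025 0 0 0 0 0;0.033 0 0 0 0 0;0.033 0 0 0 0 0'
```

```text
t: 11.95
tool_pos: [0.5542, -0.2835, 0.0791]
orientation: [-2.06, -2.372, -0.0]
force: [-3.5, 0.8, 0.4]
opening: 0.0004
```

```bash
 python3 -m handwheel '0.0067 0 0 0 0 0;0.0133 0 0 0 0 0;0.02 0 0 0 0 0;0.02 0 0 0 0 0'
```

```text
t: 12.35
tool_pos: [0.5601, -0.2831, 0.079]
orientation: [-2.059, -2.372, -0.001]
force: [-4.0, 2.9, 0.3]
opening: 0.0008
```

```bash
 python3 -m handwheel '0.0067 0 0 0 0 0;0.01 0 0 0 0 0;0.01 0 0 0 0 0'
```

```text
t: 12.65
tool_pos: [0.5629, -0.2829, 0.079]
orientation: [-2.059, -2.371, -0.001]
force: [-4.3, 4.4, 1.2]
opening: 0.0007
```

```bash
 python3 -m handwheel '0.005 0 0 0 0 0;0.0083 0 0 0 0 0;0.0083 0 0 0 0 0'
```

```text
t: 12.95
tool_pos: [0.5653, -0.2826, 0.0789]
orientation: [-2.058, -2.371, -0.001]
force: [-5.6, 5.1, 0.6]
opening: 0.0003
```

```bash
python3 - <<'E'
from h import *
snap('scene','scene7.png');snap('top','top7.png')
import cv2
a=cv2.imread('pics/scene7.png');b=cv2.imread('pics/top7.png'); cv2.imwrite('pics/c7.png',cv2.hconcat([cv2.resize(a[130:260,190:320],(400,400),interpolation=2),cv2.resize(b[180:310,360:490],(400,400),interpolation=2)]))
E
```

```text
(no output)
```

View pics/c7.png

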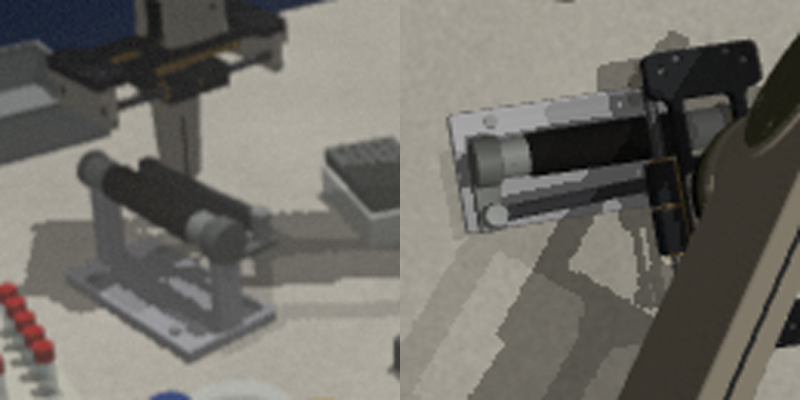

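The fingers are on the blade, which is nearly parallel to the bar, and it hasn't stopped yet. Side drag is building, so I'll ease sideways towards the pin while continuing.

```bash
 python3 -m handwheel '0.003 0.005 0 0 0 0;0.0067 0.007 0 0 0 0;0.0067 0.007 0 0 0 0'
```

```text
t: 13.35
tool_pos: [0.5674, -0.2819, 0.0791]
orientation: [2.06, 2.372, -0.001]
force: [-3.9, -0.9, -0.9]
opening: 0.0006
```

```bash
 python3 -m handwheel '0.005 0.002 0 0 0 0;0.0083 0.003 0 0 0 0;0.0083 0.003 0 0 0 0'
```

```text
t: 13.65
tool_pos: [0.5698, -0.2814, 0.0791]
orientation: [2.06, 2.371, -0.001]
force: [-4.9, -3.3, -1.9]
opening: 0.0004
```

```bash
 python3 -m handwheel '0.005 0 0 0 0 0;0.0067 0 0 0 0 0;0.0067 0 0 0 0 0'
```

```text
t: 13.95
tool_pos: [0.5717, -0.2811, 0.0791]
orientation: [2.06, 2.372, -0.001]
force: [-5.3, -1.1, 0.1]
opening: 0.0005
```

```bash
 python3 -m handwheel '0.005 0 0 0 0 0;0.0067 0 0 0 0 0;0.0067 0 0 0 0 0'
```

```text
t: 14.25
tool_pos: [0.5722, -0.281, 0.0789]
orientation: [-2.059, -2.369, 0.003]
force: [-11.8, -0.3, 4.1]
opening: 0.0004
```

This is the hard stop, after about 50 mm of travel at 12 N. I'll hold here.

```bash
 python3 -m handwheel '0 0 0 0 0 0;0 0 0 0 0 0;0 0 0 0 0 0;0 0 0 0 0 0;0 0 0 0 0 0'; python3 - <<'E'
from h import *
snap('scene','scene8.png');snap('top','top8.png');print(robot.read_state()['force'])
import cv2
a=cv2.imread('pics/scene8.png');b=cv2.imread('pics/top8.png'); cv2.imwrite('pics/c8.png',cv2.hconcat([cv2.resize(a[130:260,190:320],(400,400),interpolation=2),cv2.resize(b[180:310,360:490],(400,400),interpolation=2)]))
E
python3 -m handwheel '0 0 0 0 0 0;0 0 0 0 0 0;0 0 0 0 0 0;0 0 0 0 0 0;0 0 0 0 0 0'
```

```text
t: 14.75
tool_pos: [0.5722, -0.2811, 0.0789]
orientation: [-2.059, -2.37, 0.003]
force: [-12.6, -0.3, 3.5]
opening: 0.0005
[-12.39515258  -0.02933133   3.08769856]
t: 15.35
tool_pos: [0.5722, -0.2811, 0.0789]
orientation: [-2.059, -2.369, 0.003]
force: [-12.9, -1.2, 3.7]
opening: 0.0008
```

View pics/c8.png

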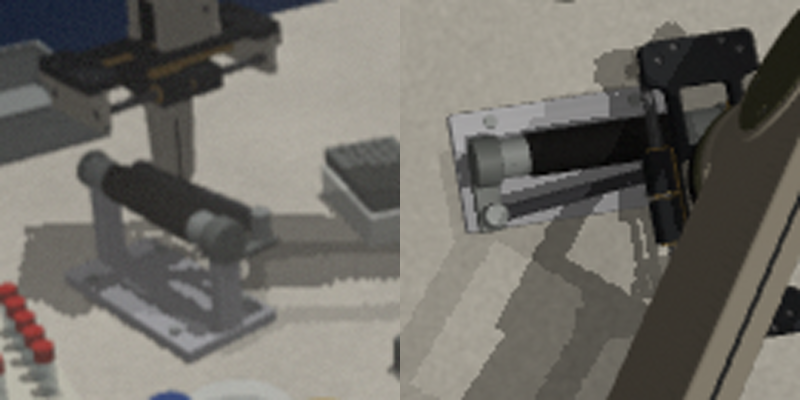

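The blade now lies against the right bar, so the right lever is the one that reaches. I'll release it, then move over the rocker's right end.

```bash
 python3 -m handwheel '-0.04 0 0 0 0 0;-0.09 0 0 0 0 0;-0.15 0 0 0 0 0;-0.22 0 0 0 0 0;-0.28 0 0 0 0 0'; python3 -m handwheel '0 0 0 0 0 0;0 0 0.14 0 0 0;0 0 0.28 0 0 0;0 0 0.40 0 0 0;0 0 0.40 0 0 0'; python3 - <<'E'
from h import *
snap('scene','scene9.png');s=robot.read_state();print(s['force'],s['tool_pos'])
import cv2
a=cv2.imread('pics/scene9.png');cv2.imwrite('pics/c9.png',cv2.resize(a[130:310,190:440],(800,576),interpolation=2))
E
```

```text
t: 15.85
tool_pos: [0.4904, -0.2805, 0.0797]
orientation: [2.058, 2.371, 0.002]
force: [-0.2, -0.1, 0.5]
opening: 0.0003
t: 16.35
tool_pos: [0.4945, -0.2829, 0.2072]
orientation: [2.051, 2.362, 0.003]
force: [1.5, 0.2, 1.0]
opening: 0.0003
[-0.22772155  0.35398837 -1.28280315] [ 0.4932512  -0.28217691  0.20384267]
```

View pics/c9.png

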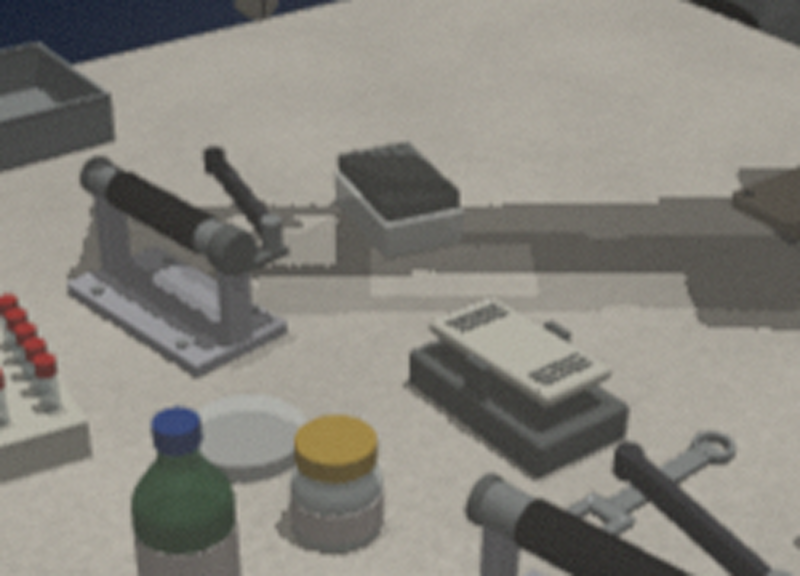

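The right lever is back at rest and the rocker is level. Next I move over the rocker's right end.

```bash
 python3 -m handwheel '-0.01 0.16 0 0 0 0;-0.02 0.32 0 0 0 0;-0.03 0.48 0 0 0 0;-0.035 0.64 0 0 0 0;-0.035 0.8 0 0 0 0'; python3 -m handwheel '0 0.084 0 0 0 0;0 0.084 0 0 0 0;0 0.084 -0.15 0 0 0;0 0.084 -0.3 0 0 0;0 0.084 -0.4 0 0 0'; python3 - <<'E'
from h import *
snap('scene','scene10.png');s=robot.read_state();print(s['force'],s['tool_pos'])
import cv2
a=cv2.imread('pics/scene10.png');cv2.imwrite('pics/c10.png',cv2.resize(a[130:310,240:490],(800,576),interpolation=2))
E
```

```text
t: 16.9
tool_pos: [0.4792, -0.0385, 0.1982]
orientation: [-2.06, -2.371, -0.001]
force: [0.7, -0.4, 0.7]
opening: 0.0008
t: 17.4
tool_pos: [0.478, -0.0158, 0.0755]
orientation: [-2.059, -2.37, 0.003]
force: [0.5, 0.6, 0.7]
opening: 0.0003
[-2.05444239  0.42864121 -4.20199348] [ 0.47485096 -0.01543197  0.07079091]
```

View pics/c10.png

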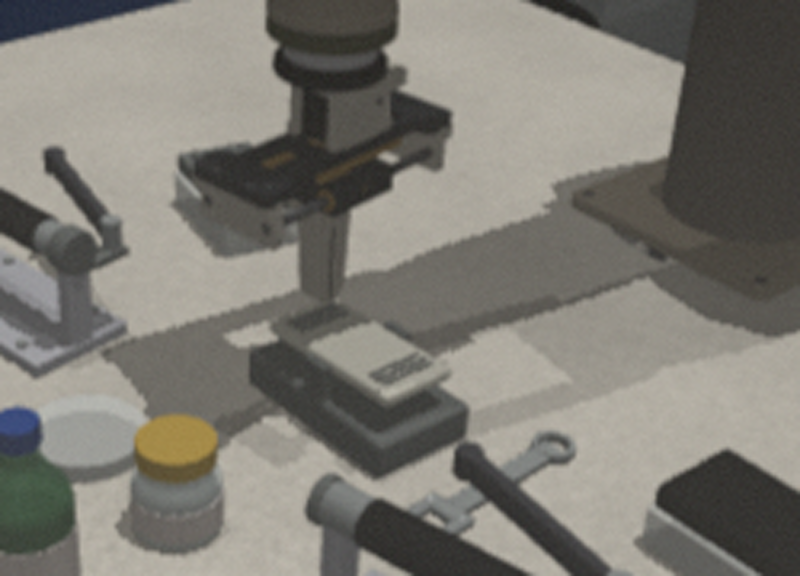

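The fingers are above the ribbed right end, about 13 mm up. Now I press down in steps.

```bash
 python3 -m handwheel '0.02 0 0 0 0 0;0.02 0 -0.01 0 0 0;0.02 0 -0.03 0 0 0;0.02 0 -0.03 0 0 0'; python3 -m handwheel '0 0 -0.007 0 0 0;0 0 -0.014 0 0 0;0 0 -0.02 0 0 0;0 0 -0.02 0 0 0'
```

```text
t: 17.85
tool_pos: [0.4862, -0.0157, 0.0709]
orientation: [2.059, 2.371, 0.001]
force: [-0.1, 0.3, 0.6]
opening: 0.0005
t: 18.25
tool_pos: [0.4852, -0.0154, 0.0639]
orientation: [-2.06, -2.372, 0.0]
force: [0.0, 1.0, -0.5]
opening: 0.0003
```

```bash
 python3 -m handwheel '0 0 -0.007 0 0 0;0 0 -0.014 0 0 0;0 0 -0.02 0 0 0;0 0 -0.027 0 0 0;0 0 -0.027 0 0 0'; python3 -m handwheel '0 0 -0.007 0 0 0;0 0 -0.014 0 0 0;0 0 -0.014 0 0 0'
```

```text
t: 18.75
tool_pos: [0.4854, -0.0156, 0.056]
orientation: [2.06, 2.372, -0.0]
force: [-0.8, -0.9, 1.4]
opening: 0.0002
t: 19.05
tool_pos: [0.4855, -0.0158, 0.0518]
orientation: [2.06, 2.371, -0.001]
force: [-1.2, -2.9, 3.9]
opening: 0.0005
```

```bash
 python3 -m handwheel '0 0 -0.005 0 0 0;0 0 -0.01 0 0 0;0 0 -0.01 0 0 0'
```

```text
t: 19.35
tool_pos: [0.4857, -0.0159, 0.05]
orientation: [2.06, 2.371, -0.001]
force: [-7.1, -3.3, 15.3]
opening: 0.0002
```

```bash
 python3 -m handwheel '0 0 -0.005 0 0 0;0 0 -0.008 0 0 0;0 0 -0.008 0 0 0'
```

```text
t: 19.65
tool_pos: [0.4859, -0.0159, 0.0495]
orientation: [2.059, 2.372, -0.001]
force: [-16.4, -2.8, 34.2]
opening: 0.0005
```

The rocker hit its stop at z ≈ 0.05, as expected. I'll lift straight away and move clear.

```bash
 python3 -m handwheel '0 0 0.03 0 0 0;0 0 0.1 0 0 0;0 0 0.25 0 0 0;0 0 0.4 0 0 0;0 0 0.5 0 0 0'; python3 -m handwheel '-0.05 -0.16 0 0 0 0;-0.1 -0.32 0.05 0 0 0;-0.15 -0.48 0.1 0 0 0;-0.2 -0.64 0.1 0 0 0;-0.25 -0.8 0.1 0 0 0';  python3 -m handwheel '0 0 0 0 0 0;0 0 0 0 0 0;0 0 0 0 0 0'; python3 - <<'E'
from h import *
p,d=snap('scene','scene11.png');p2,d2=snap('top','top11.png');s=robot.read_state();print(s['t'],s['force'],s['tool_pos'])
import cv2
cv2.imwrite('pics/c11.png',cv2.resize(p[130:310,240:490,::-1],(800,576),interpolation=2))
for r,c in((289,284),(289,302),(289,320),(289,330),(289,274)):
    print(w('top',r,c,d=np.median(d2[r-2:r+3,c-1:c+2])).round(4))
E
```

```text
t: 20.15
tool_pos: [0.4863, -0.0151, 0.1995]
orientation: [2.058, 2.37, 0.004]
force: [-0.1, -0.5, 0.1]
opening: 0.0001
t: 20.65
tool_pos: [0.4118, -0.2516, 0.2271]
orientation: [2.058, 2.371, 0.002]
force: [0.7, -0.4, 0.0]
opening: 0.0005
t: 20.95
tool_pos: [0.4124, -0.2489, 0.226]
orientation: [-2.059, -2.372, -0.001]
force: [-0.0, -0.0, -0.1]
opening: 0.0004
21.05 [ 0.59491303  0.02880998 -0.3746987 ] [ 0.41267207 -0.24857791  0.22617871]
[0.4832 0.0663 0.0676]
[0.4826 0.0278 0.0586]
[ 0.482  -0.0113  0.0513]
[ 0.4815 -0.0335  0.0437]
[0.4836 0.0874 0.0724]
```

View pics/c11.png

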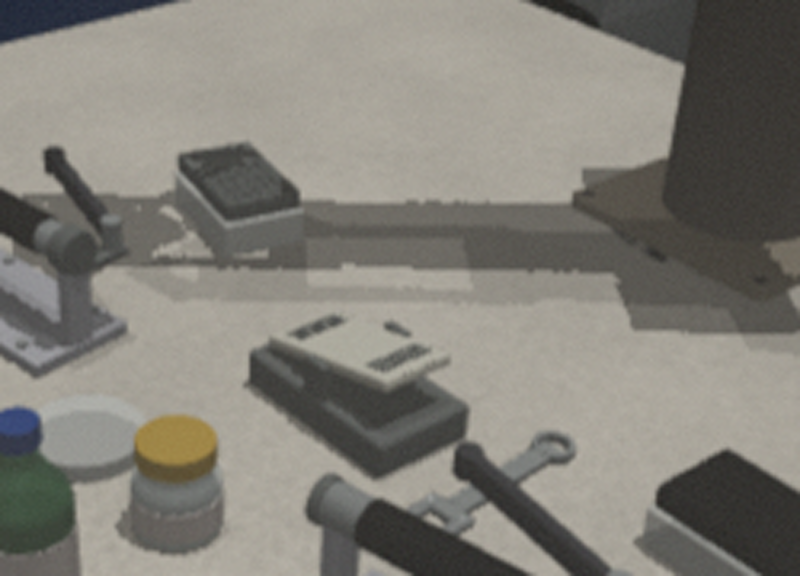

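View pics/top11.png

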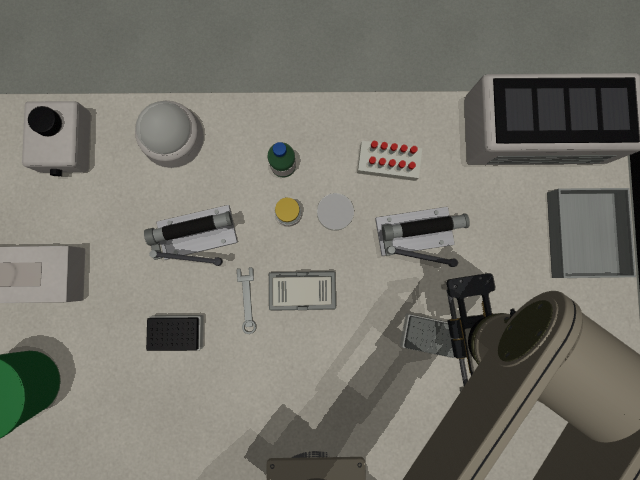

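The right end of the rocker is fully down: the measured slope is about 0.23 against a stop of 0.22. Both levers are at rest, the bystanders haven't moved, and the arm is clear. I'm handing the job in.

```bash
python3 -c "
from plant import robot
print(robot.close_job())"
```

```text
the job is handed in; nothing more can be done
None
```

The job is done and handed in at about 21 s of the 64 s allowed. The right lever is the one that reaches its bar, so I pressed the rocker down at its right end.

- **Left lever:** pressed with the closed fingers, it stopped after about 21 mm, clearly short of its bar. I held it for about 1.2 s, mostly at about 12 N with a brief peak near 20 N, and it sprang back.
- **Right lever:** it travelled about 50 mm and came up to its bar. I held it there for about 1.2 s at about 12 N and it sprang back.
- **Rocker:** the right end is fully down. The depth image gives a slope of about 0.23 rad against the 0.22 rad stop. My last step was firmer than it needed to be, reaching about 34 N straight down on the fingertips before I lifted off.

In the last pictures both levers are at rest, the bystanders look to be where they started, and the arm is clear with no force on it. No check failed, but side drag of about 5 N built up while I was pressing the right lever. I eased it off by shifting the fingers slightly towards the pin.

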